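# Refit the griddle's control knob and hold it in

### The job

The control knob has come off the bakery's countertop griddle and lies on the counter: turn it to match the flat on the bare D-shaped stem and push it fully home on the stem. Then turn it anticlockwise until you feel the stop, without forcing it past, press it all the way in against its spring and keep it pressed there, as when lighting a pilot flame: finish while still holding the knob pressed in at the stop. Leave the jar, the bowl and the turner alone.

Things in the scene. Friction and masses are not known exactly. Their poses are not given: they have to be found in the camera images.
- knob: Loose heavy black knob, 200 to 300 g, upright on the counter. Origin: centre of its underside; z up its axis; x along the grip bar to the pointer nose. Skirt 58 mm across, 21 mm tall; on it a bar 52 mm long (x), 14 mm wide (y), reaching 21 to 46 mm above the underside, white line on top over its nose half. The nose, 8 mm wide, sticks out of the skirt at +x to 39 mm from the axis, 6 to 18 mm up.
- knob_hole (a point): Centre of the mouth of the D-shaped hole in the knob's underside (same point and axes as the knob's origin). Hole 18 mm deep, 17.2 mm in diameter, its flat on the nose side (+x) 3 mm from the axis: 0.5 to 0.6 mm clearance all round on the stem, in use about 0.22 rad of play either way before the stem follows. The knob goes on with its nose over the stem's tab.
- stem_seat (a point): Bare brass stem on the ledge: on its axis, on top of its 30 mm collar, 104 mm above the counter, 14 above the ledge; the knob's underside rests here when home. z up, x to the flat. D-shaft 16 mm in diameter, flat 2.5 mm from the axis, stands 16 mm above this point, top 2 mm bevelled. A tab 7 mm wide on the collar, to 34 mm from the axis, points the flat's way. Turns and sinks with the stem.
- stem_turn (a joint): Turn of the bare stem, rad, growing anticlockwise seen from above, 0 to 1.2; the stop is at 1.2. At 0 the flat and tab point 0.8 rad clockwise of straight away from the robot's side of the griddle (griddle's x). Even friction of 0.05 N m; it stays where it is left. At the stop the twist on the knob climbs to 0.2 to 0.4 N m within 0.2 rad: do not force it further.
- stem_press (a joint): How far the bare stem is pressed in, m: 0 out, 0.006 fully in at a firm stop. The spring takes about 5 N to start and 12 N fully in, and pushes the stem out when let go.
- griddle: Fixed metal griddle, 340 mm wide (y). Origin: on the counter under the centre of its level control ledge (100 mm deep in x, 90 high, on the robot's side); x away from the robot. Hot plate from x = 50 to 300 mm, 112 high; guards 130 (sides), 140 (back) high. Two stems, on the ledge's centre line at y = -80 and 80 mm: one bare, one with its knob fitted; either may be the bare one.
- jar: Bystander: clear jar with a steel lid, 60 mm in diameter, 100 mm tall; origin at the centre of its underside.
- bowl: Bystander: steel bowl, 110 mm in diameter, 50 mm tall; origin at the centre of its underside.
- turner: Bystander: griddle turner (spatula) 260 mm long lying along its x.
There are look-alikes about, which are no part of the job. What is shaped like the knob but green or purple is not meant.

How it is judged:
On the way:
1. the knob is home on the stem, before the stem has been turned to the stop (z of knob in the frame of stem_seat below 0.003 m and horizontal distance between knob and stem_seat below 0.004 m and angle between the z axis of knob and the z axis of stem_seat, either way round below 0.12 rad and value of joint stem_turn below 1.05 rad), for 0.1 s.
At the end, for the whole second after the job is handed in: Knob home on the stem (underside within 3 mm of the collar, centred within 4 mm, upright within 0.12 rad, nose within 0.7 rad of the tab), stem within 0.1 rad of its anticlockwise stop and pressed in at least 4.5 of 6 mm, the fingers still holding it there (over 3 N on the knob) (z of knob in the frame of stem_seat between -0.003 and 0.003 m and horizontal distance between knob and stem_seat below 0.004 m and angle between the z axis of knob and the z axis of stem_seat, either way round below 0.12 rad and angle between the x axis of knob and the x axis of stem_seat, either way round below 0.7 rad and value of joint stem_turn above 1.1 rad and value of joint stem_press above 0.0045 m and contact force between the fingers and knob above 3 N); the arm keeps its last pose, push and grip.
It fails at once if a bystander (jar, bowl or turner) is moved more than 40 mm or tipped (distance of any of jar, bowl, turner from where it was at the start of the episode above 0.04 m or angle between any of jar, bowl's own z axis and vertical above 0.5 rad).
It also fails if it takes over 48 s, if anything falls off the work surface, if the arm or the gripper's body presses on something with over 40 N, if the wrist force passes 120 N, or if a joint passes its speed limit or range.

### The arm

A 7-joint arm with a two-finger parallel gripper is mounted at the origin on the work surface. World frame = base frame: x ahead of the robot, y to its left, z up, the work surface at z = 0. Lengths are in m, angles in rad, forces in N, time in s.
With the tool pointing down it reaches from about 0.425 to 0.875 m from the base axis. Payload 4.7 kg.
Tool frame: the origin (TCP) lies on the centre line of the jaws, within the pads' length; the fingertips stand 8 mm ahead of it and the grasp point (between the pads) lies 11 mm behind it; z points along the fingers, y is the direction in which the jaws open and shut (so a half turn about z gives the same grasp; the last joint's range is limited). The gripper opens to 87 mm and grips with 3 to 60 N. Pads are 19 mm wide; open, the fingers measure 117 mm over their backs; the gripper's body (75 mm by 190 mm) begins 51 mm behind the grasp point.
Start: joints at [-1.205, 0.321, -0.07, 1.45, 0.023, 1.371, -0.057], TCP at [0.224, 0.61, 0.231] pointing down, gripper open.
Joint ranges: [-2.86, 2.86], [-0.3, 2.09], [-1.38, 1.24], [0.06, 2.45], [-1.56, 4.7], [0.09, 2.05], [-2.69, 2.69]. Speed limits (rad/s): [2.57, 2.57, 3.14, 3.14, 3.14, 3.14, 3.14].

### API

Orientations are given as a rotation vector (axis times angle).
In Python, from bench import ctrl, cams, workorder gives the robot as it stands. The module is installed in compiled form; this text tells all that it offers.
- The arm moves only by the tool carry_out, never from a script. Its argument "rows" is a list of rows, each an object with "offset": the shift along the tool's x, y, z in m, a list of three; "rot": the turn, a rotation vector about the tool's x, y, z in degrees, a list of three; "gripper": the opening, from 0 (shut) to 1 (fully open). In form: [{"offset": [dx, dy, dz], "rot": [rx, ry, rz], "gripper": gripper}, ...]. A call has 1 to 10 rows; each row shifts and turns the commanded pose from where the row before left it, along the tool's axes as they then stand; what a row does not reach is not made up. A row lasts 1/8 s, in which the tool goes at most 62.5 mm and 10.7 degrees, less where a joint would pass 70% of its speed; a pose out of reach is approached as far as the arm can. A call is refused whole if a number of a shift passes 0.0625 or a number of a turn 10.7, either way. A call with a gripper value outside its range is refused whole. The fingers move at their own pace and stop on an object; "grip_force" is the grip in N (left out, the last holds). Time passes only in rows, so rows that do not move let the fingers close. It gives the time, the measured TCP pose, the force and the opening at its end, in the units of the state.
- ctrl.get_state(): the state, without advancing time (a new reading comes with each control period).
- cams.get_image(name): name is "scene" or "top"; returns a dict with "img" (400x640x3 uint8, red, green, blue), "vfov" (degrees; the focal length in pixels is half the picture's height over the tangent of half this angle, whatever the lens; pixels are square), "cx", "cy" (the principal point, pixels), "R" (3x3) and "t" (3): a world point X has camera coordinates R X + t. Camera axes: x right, y down, z forward; pixel columns grow to the right and rows downward; lengths in m; the calibration is good to about 2 mm. A picture is of the moment at which its call begins. There is no depth.
- workorder.close_job(): hands the job in, once; it reports no verdict.
The state is a dict: "time": time; "joint_positions": joint angles; "qd": joint speeds; "joint_torque": joint torques, N m; "position": TCP position; "tool_rot": TCP orientation; "ft_force": force on the tool from outside, world axes, zero at the start; "torque": the same for the moment, N m; "grip_width": opening from 0.0 (shut) to 1.0 (fully open).
Only numpy, scipy, OpenCV 4.12 (cv2) and the standard library are available. Lean on these libraries where they do the work, as an engineer would, in place of code of your own. Each camera call takes 0.05 s, during which the arm holds its last target.

## Working session

There is one attempt and no reset: what is moved stays moved. The work goes in short steps, Python scripts to look and compute and a tool call to move; the robot and the scene stay as the last step left them, time stands still between calls to the robot, and variables do not carry over. Pictures are saved under pics/ and viewed, and the job is handed in when it is done.

Besides the shell and the picture viewer there is one more tool, called after "Request:" by a JSON object that holds its "api" and its "payload", one argument or row to a line. carry_out: Moves the arm, as the interface text tells. Its arguments: {"type":"object","properties":{"rows":{"type":"array"},"grip_force":{"type":"number"}},"required":["rows"]}

```bash
mkdir -p pics; python3 - <<'E'
from bench import ctrl,cams
import cv2,numpy as np
s=ctrl.get_state()
for k in s: print(k,np.round(s[k],4))
for n in("scene","top"):
    d=cams.get_image(n); cv2.imwrite(f"pics/{n}0.png",d["img"][:,:,::-1])
    print(n,d["vfov"],d["cx"],d["cy"],np.round(d["R"],4).tolist(),np.round(d["t"],4))
    np.savez(f"{n}.npz",**d)
E
```

```text
time 0.0
joint_positions [-1.2049  0.3218 -0.0701  1.4517  0.0226  1.3708 -0.0569]
qd [-0.     -0.0008 -0.0007  0.0006  0.0005  0.001  -0.0022]
joint_torque [-1.50000e-03 -4.91279e+01 -4.04900e-01 -3.12542e+01 -6.42000e-02
  4.35000e-02  2.00000e-04]
position [0.2238 0.6097 0.2295]
tool_rot [-5.4980e-01 -3.0929e+00  2.9000e-03]
ft_force [ 0.16    0.5535 -1.0753]
torque [0.0184 0.0148 0.0614]
grip_width 1.0
scene 53.183664377814836 321.18431417058423 199.26315385725073 [[0.7433, 0.6687, 0.0176], [0.5337, -0.577, -0.6183], [-0.4033, 0.469, -0.7858]] [-0.391  -0.2079  1.1938]
top 45.661137925594446 322.6999984113776 203.65579919706414 [[-0.0075, -1.0, -0.0009], [-0.9917, 0.0076, -0.1285], [0.1285, -0.0, -0.9917]] [0.0518 0.5271 1.3358]
```

View pics/scene0.png

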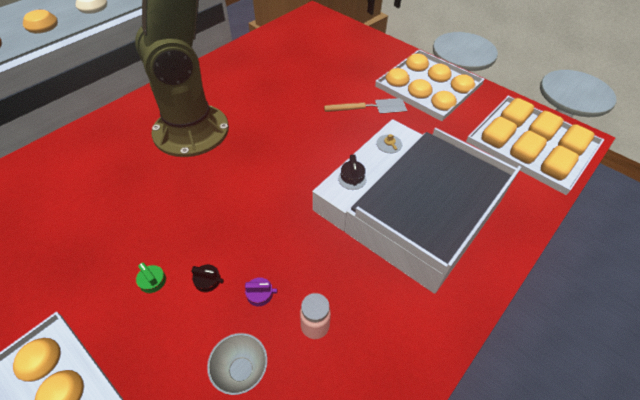

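View pics/top0.png

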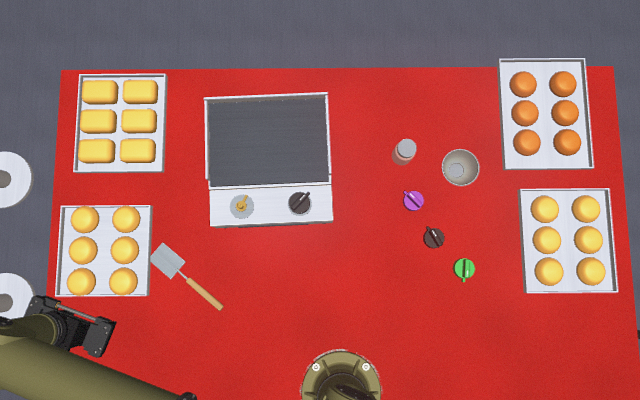

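The top view shows four knob shapes. The black one is at (433,238), a purple one at (413,201) and a green one at (464,268), all loose, and another black one is fitted on the ledge at (300,203). The bare stem is at (242,206). Only the loose black knob at (433,238) fits, so I'll confirm it with crops.

```bash
python3 - <<'E'
import cv2,numpy as np
t=cv2.imread("pics/top0.png");s=cv2.imread("pics/scene0.png")
def c(im,x,y,w=25,k=8): return cv2.resize(im[y-w:y+w,x-w:x+w],None,fx=k*25/w*0.98,fy=k*25/w*0.98,interpolation=cv2.INTER_CUBIC)
a=[c(t,433,238),c(t,242,206)];b=[c(s,206,277),c(s,389,145)]
f=lambda L:np.hstack([cv2.resize(q,(390,290)) if 0 else cv2.resize(q,(290,290)) for q in L])
cv2.imwrite("pics/crop0.png",np.vstack([f(a),f(b)]))
E
```

```text
(no output)
```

View pics/crop0.png

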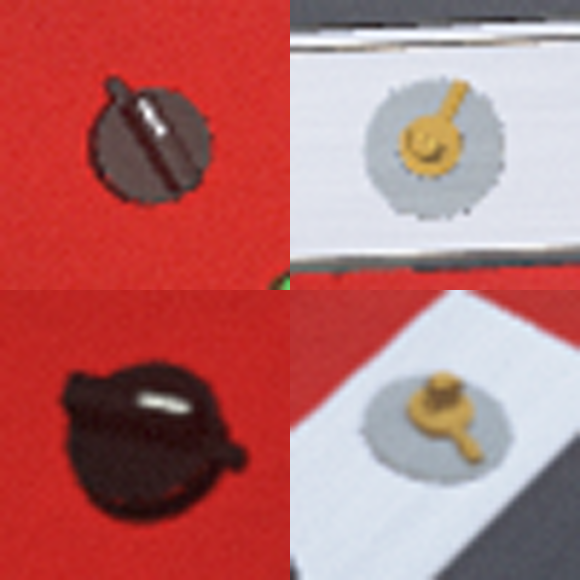

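```bash
cat > h.py <<'E'
import numpy as np,cv2
def f(d): return 200/np.tan(np.radians(float(d["vfov"]))/2)
def ray(d,u,v,z):
    r=d["R"].T@np.array([(u-d["cx"])/f(d),(v-d["cy"])/f(d),1.]);c=-d["R"].T@d["t"]
    return c+r*(z-c[2])/r[2]
def proj(d,X):
    p=d["R"]@np.array(X)+d["t"];return np.array([f(d)*p[0]/p[2]+d["cx"],f(d)*p[1]/p[2]+d["cy"]])
def load(n): return dict(np.load(n+".npz"))
E
python3 - <<'E'
from h import *
T=load("top");S=load("scene")
np.set_printoptions(precision=4,suppress=True)
def comp(m,u,v,r=40):
    n,l,st,ce=cv2.connectedComponentsWithStats(m.astype(np.uint8),connectivity=8)
    out=[(i,st[i],ce[i]) for i in range(1,n) if abs(ce[i][0]-u)<r and abs(ce[i][1]-v)<r and st[i][4]>4]
    return l,out
for n,d,(ku,kv),(su,sv) in(("top",T,(433,238),(242,206)),("scene",S,(206,277),(389,145))):
    im=d["img"].astype(int);R,G,B=im[...,0],im[...,1],im[...,2]
    print(n)
    for nm,m,(u,v),z in(("notred",(R<130)|(G>60),(ku,kv),.012),("white",(G>120),(ku,kv),.046),("gold",(R-B>50)&(G>60)&(R>90),(su,sv),.104)):
        l,o=comp(m,u,v,20)
        for i,st,ce in o: print(nm,st,ce,ray(d,*ce,z))
        if nm=="white":
            for i,st,ce in o:
                ys,xs=np.where(l==i); w=G[ys,xs]-60
                P=np.array([ray(d,x,y,.046)[:2] for x,y in zip(xs,ys)]);c=np.average(P,axis=0,weights=w)
                ev,V=np.linalg.eigh(np.cov((P-c).T,aweights=w));print("line",c,np.degrees(np.arctan2(V[1,1],V[0,1])),np.sqrt(ev*12))
        if nm=="gold":
            for i,st,ce in o:
                ys,xs=np.where(l==i)
                P=np.array([ray(d,x,y,.104)[:2] for x,y in zip(xs,ys)])
                mm=np.zeros(m.shape,np.uint8);mm[ys,xs]=1
                dt=cv2.distanceTransform(mm,cv2.DIST_L2,5);k=np.unravel_index(dt.argmax(),dt.shape);c=ray(d,k[1],k[0],.104)[:2]
                r=np.linalg.norm(P-c,axis=1);q=P[r>.022].mean(0);print("maxin",k[::-1],c,dt.max(),"far",q,np.degrees(np.arctan2(*(q-c)[::-1])),r.max())
# griddle ledge edge
im=T["img"].astype(int)
E
python3 - <<'E'
import cv2,numpy as np
t=cv2.imread("pics/top0.png");s=cv2.imread("pics/scene0.png")
cv2.imwrite("pics/g.png",np.hstack([cv2.resize(t[175:235,200:340],None,fx=5.5,fy=5.5,interpolation=cv2.INTER_CUBIC)]))
E
```

```text
top
notred [423 226  22  22 349] [433.2206 237.384 ] [ 0.4292 -0.2722  0.012 ]
white [432 230   5   7  12] [433.8333 233.    ] [ 0.4396 -0.2666  0.046 ]
line [ 0.4397 -0.2664] -148.1170219655999 [0.0045 0.0205]
gold [236 195  12  16 107] [241.5701 204.0654] [0.519  0.2697 0.104 ]
maxin (np.int64(241), np.int64(205)) [0.5164 0.2713] 4.9968996 far [0.5402 0.2589] -27.48118395890982 0.03185442199975682
scene
notred [191 264  33  28 660] [205.8333 277.4667] [ 0.4302 -0.2746  0.012 ]
white [205 270   9   3  17] [208.7647 271.0588] [ 0.4418 -0.267   0.046 ]
line [ 0.4419 -0.2671] -150.64079802232894 [0.004  0.0186]
gold [353 118  74  36  97] [385.9381 132.3093] [0.4927 0.2885 0.104 ]
gold [384 134  13  15  96] [390.1042 140.5938] [0.5192 0.2704 0.104 ]
maxin (np.int64(392), np.int64(118)) [0.4709 0.346 ] 1.0 far [0.4959 0.2803] -69.17092282461476 0.17580172286426118
maxin (np.int64(389), np.int64(140)) [0.5158 0.2703] 4.3938 far [0.5349 0.2641] -17.97834216233117 0.03248999805179029
```

View pics/g.png

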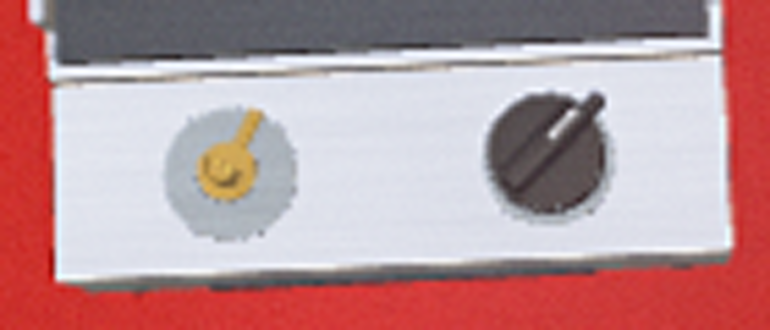

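```bash
python3 - <<'E'
from h import *
from scipy.optimize import least_squares
T=load("top");S=load("scene")
np.set_printoptions(precision=4,suppress=True)
for n,d in(("top",T),("scene",S)): print(n,"cam",-d["R"].T@d["t"])
def fitc(P,rad=None,c0=None):
    g=lambda p:np.linalg.norm(P-p[:2],axis=1)-(rad or p[2])
    x0=[*(c0 if c0 is not None else P.mean(0)),.03][:2 if rad else 3]
    s=least_squares(g,x0,loss="soft_l1",f_scale=.001);return s.x,np.sqrt(np.mean(s.fun**2))
def contour(d,scalar,thr,u,v,w,above=True,K=8):
    # subpixel contour: upsample scalar image linearly
    x0,y0=int(u-w),int(v-w);sub=scalar[y0:y0+2*w,x0:x0+2*w].astype(np.float32)
    M=np.float32([[K,0,0],[0,K,0]]);up=cv2.warpAffine(sub,M,(2*w*K,2*w*K),flags=cv2.INTER_LINEAR)
    m=((up>thr) if above else (up<thr)).astype(np.uint8)
    cs,_=cv2.findContours(m,cv2.RETR_EXTERNAL,cv2.CHAIN_APPROX_NONE)
    c=max(cs,key=cv2.contourArea)[:,0,:]
    return c/K+[x0,y0]
for n,d,(ku,kv),(su,sv) in(("top",T,(433,238),(242,206)),("scene",S,(206,277),(389,142))):
    im=d["img"].astype(int);R,G,B=im[...,0],im[...,1],im[...,2]
    # escutcheon grey: brightness lower than white ledge
    print(n)
    C=contour(d,R-B,45,su,sv,14)
    P=np.array([ray(d,*q,.104)[:2] for q in C]);
    # tab tip
    c,_=fitc(P[np.linalg.norm(P-[.516,.271],axis=1)<.018],None)
    print("collar",c,_)
    q=np.linalg.norm(P-c[:2],axis=1); tip=P[q>q.max()-.006].mean(0);print("tab",q.max(),np.degrees(np.arctan2(*(tip-c[:2])[::-1])))
    ang=np.arctan2(*(P-c[:2]).T[::-1])
    for a in range(-180,180,30):
        k=(np.degrees(ang)>=a)&(np.degrees(ang)<a+30);print(a,np.round(q[k].mean()*1e3,1),end="; ")
    print()
    C=contour(d,B,208,su,sv,19,above=False)
    P=np.array([ray(d,*q,.09)[:2] for q in C]);print("disk",*fitc(P))
    C=contour(d,R,125,ku,kv,18,above=False)
    np.save(n+"_k.npy",C)
    for z in(.0,.021):
        P=np.array([ray(d,*q,z)[:2] for q in C]);print("skirt",z,*fitc(P),*fitc(P,.029))
    c=fitc(P)[0];q=np.linalg.norm(P-c[:2],axis=1);tip=P[q>q.max()-.004].mean(0);print(q.max(),np.degrees(np.arctan2(*(tip-c[:2])[::-1])))
E
```

```text
top cam [0.3515 0.0479 1.3925]
scene cam [ 0.8831 -0.4184  0.8164]
top
collar [0.5149 0.2718 0.0146] 0.0008804808385173762
tab 0.03357551000482943 -25.967474234002218
-180 14.7; -150 14.7; -120 14.4; -90 14.3; -60 22.5; -30 25.0; 0 14.1; 30 14.3; 60 14.9; 90 14.6; 120 14.8; 150 14.6; 
disk [0.5148 0.272  0.0332] 0.000821369932446455
skirt 0.0 [ 0.4292 -0.2749  0.0299] 0.002045969660612126 [ 0.4291 -0.2749] 0.0023899149999051916
skirt 0.021 [ 0.428  -0.27    0.0295] 0.002014591429305173 [ 0.428 -0.27 ] 0.002154820513720819
0.03788668954699385 28.871332654716166
scene
collar [0.5175 0.2702 0.0149] 0.0010535782376940841
tab 0.03314277412847962 -26.054598608091204
-180 14.3; -150 14.2; -120 14.6; -90 15.6; -60 21.6; -30 25.0; 0 13.7; 30 14.3; 60 14.9; 90 20.7; 120 21.4; 150 15.0; 
disk [0.5157 0.2726 0.0344] 0.0016504113622289554
skirt 0.0 [ 0.4288 -0.2727  0.0394] 0.007472288780095454 [ 0.4384 -0.2728] 0.013127682578072333
skirt 0.021 [ 0.4405 -0.2764  0.0384] 0.007279506477590971 [ 0.4492 -0.2765] 0.012174201854220938
0.057472842082009666 70.29017448677929
```

```bash
cat > plan.py <<'E'
import numpy as np,json,sys
from scipy.spatial.transform import Rotation as Ro
from bench import ctrl
def down(yaw): # tool x at yaw deg, z down
    y=np.radians(yaw);x=np.array([np.cos(y),np.sin(y),0]);z=np.array([0,0,-1.]);return Ro.from_matrix(np.c_[x,np.cross(z,x),z])
def yawof(R): m=R.as_matrix();return np.degrees(np.arctan2(m[1,0],m[0,0]))
def show():
    s=ctrl.get_state();R=Ro.from_rotvec(s["tool_rot"]);m=R.as_matrix()
    print("t",round(float(s["time"]),3),"pos",np.round(s["position"],4),"yaw",round(yawof(R),2),"zax",np.round(m[:,2],4),"F",np.round(s["ft_force"],1),"M",np.round(s["torque"],2),"w",round(float(s["grip_width"]),3),"q",np.round(s["joint_positions"],2))
    return np.array(s["position"]),R
def plan(wps,pos=None,R=None,mm=.06,dg=10.6,nd=4):
    """wps: (pos,yaw,nmin)"""
    p,r=show()
    if pos is not None:p=np.array(pos,float)
    if R is not None:r=R
    rows=[]
    for tp,ty,n in wps:
        tp=np.array(tp,float);rt=down(ty);dr=(r.inv()*rt).as_rotvec(degrees=True)
        n=int(max(n,np.ceil(np.linalg.norm(tp-p)/mm),np.ceil(np.linalg.norm(dr)/dg)))
        for i in range(n):
            k=n-i;dr=(r.inv()*rt).as_rotvec(degrees=True)/k
            o=np.round(r.inv().apply((tp-p)/k),nd);a=np.round(dr,1)
            rows.append((o.tolist(),a.tolist()));p=p+r.apply(o);r=r*Ro.from_rotvec(a,degrees=True)
    for q in rows: print(q)
    print("end",np.round(p,4),yawof(r))
E
python3 - <<'E'
from plan import *
plan([((.5,.25,.23),100,0),((.4286,-.2722,.15),29.5,0)])
E
```

```text
t 0.1 pos [0.2239 0.6097 0.2296] yaw 159.85 zax [-5.0e-04 -1.6e-03 -1.0e+00] F [ 0.1 -1.1  0. ] M [ 0.01 -0.03 -0.03] w 1.0 q [-1.2   0.32 -0.07  1.45  0.02  1.37 -0.06]
([-0.0479, -0.0303, 0.0], [-0.0, 0.0, 7.5])
([-0.0514, -0.0238, 0.0], [-0.0, 0.0, 7.5])
([-0.0541, -0.0169, 0.0], [-0.0, 0.0, 7.5])
([-0.0559, -0.0097, 0.0], [-0.0, 0.0, 7.5])
([-0.0566, -0.0023, 0.0], [-0.0, 0.0, 7.5])
([-0.0565, 0.0051, 0.0], [-0.0, 0.0, 7.4])
([-0.0553, 0.0123, 0.0], [-0.0, 0.0, 7.5])
([-0.0533, 0.0195, 0.0], [-0.0, 0.1, 7.4])
([-0.0557, -0.0179, 0.0089], [-0.0, 0.0, 7.8])
([-0.0577, -0.0102, 0.0089], [-0.0, 0.0, 7.8])
([-0.0585, -0.0023, 0.0089], [-0.0, 0.0, 7.8])
([-0.0583, 0.0057, 0.0089], [-0.0, 0.0, 7.9])
([-0.057, 0.0136, 0.0089], [-0.0, 0.0, 7.8])
([-0.0546, 0.0213, 0.0089], [-0.0, 0.0, 7.9])
([-0.0511, 0.0285, 0.0089], [-0.0, 0.0, 7.8])
([-0.0468, 0.0352, 0.0089], [-0.0, 0.0, 7.9])
([-0.0414, 0.0413, 0.0089], [-0.0, 0.0, 7.8])
end [ 0.4286 -0.2722  0.15  ] 29.547069464435555
```

Request:
{"api": "carry_out", "payload": {
  "rows": [
    {"offset":[-0.048,-0.03,0],"rot":[0,0,7.5],"gripper":1},
    {"offset":[-0.051,-0.024,0],"rot":[0,0,7.5],"gripper":1},
    {"offset":[-0.054,-0.017,0],"rot":[0,0,7.5],"gripper":1},
    {"offset":[-0.056,-0.01,0],"rot":[0,0,7.5],"gripper":1},
    {"offset":[-0.057,-0.002,0],"rot":[0,0,7.5],"gripper":1},
    {"offset":[-0.056,0.005,0],"rot":[0,0,7.5],"gripper":1},
    {"offset":[-0.055,0.012,0],"rot":[0,0,7.5],"gripper":1},
    {"offset":[-0.053,0.0195,0],"rot":[0,0,7.5],"gripper":1}
  ]
}}

```text
time: 1.1
position: [0.4998, 0.2494, 0.2303]
tool_rot: [-2.027, -2.399, 0.0]
ft_force: [1.1, 0.7, -0.4]
grip_width: 0.998
```

Request:
{"api": "carry_out", "payload": {
  "rows": [
    {"offset":[-0.056,-0.018,0.009],"rot":[0,0,7.8],"gripper":1},
    {"offset":[-0.058,-0.01,0.009],"rot":[0,0,7.8],"gripper":1},
    {"offset":[-0.0585,-0.002,0.009],"rot":[0,0,7.8],"gripper":1},
    {"offset":[-0.058,0.006,0.009],"rot":[0,0,7.8],"gripper":1},
    {"offset":[-0.057,0.014,0.009],"rot":[0,0,7.8],"gripper":1},
    {"offset":[-0.055,0.021,0.009],"rot":[0,0,7.8],"gripper":1},
    {"offset":[-0.051,0.0285,0.009],"rot":[0,0,7.8],"gripper":1},
    {"offset":[-0.047,0.035,0.009],"rot":[0,0,7.8],"gripper":1},
    {"offset":[-0.041,0.041,0.009],"rot":[0,0,7.8],"gripper":1}
  ]
}}

```text
time: 2.22
position: [0.4269, -0.2727, 0.1493]
tool_rot: [-3.038, -0.797, -0.002]
ft_force: [0.5, -0.4, -0.9]
grip_width: 1.001
```

```bash
python3 - <<'E'
from plan import *
plan([((.4286,-.2722,.10),29.5,2),((.4286,-.2722,.0335),29.5,3)])
E
```

```text
t 2.225 pos [ 0.4269 -0.2727  0.1493] yaw 29.41 zax [ 1.e-03  7.e-04 -1.e+00] F [ 0.5 -0.4 -0.9] M [-0.05  0.07  0.05] w 1.001 q [-0.28  0.08  0.84  1.93 -0.07  1.16 -0.47]
([0.0008, 0.0002, 0.0247], [-0.0, -0.0, -0.0])
([0.0009, 0.0002, 0.0246], [-0.0, -0.1, -0.1])
([0.0, -0.0, 0.0222], [-0.0, 0.0, 0.0])
([0.0, -0.0, 0.0222], [-0.0, 0.0, 0.0])
([0.0, -0.0, 0.0221], [-0.0, 0.0, 0.0])
end [ 0.4286 -0.2722  0.0335] 29.50717741839473
```

Request:
{"api": "carry_out", "payload": {
  "rows": [
    {"offset":[0.001,0,0.025],"rot":[0,0,0],"gripper":1},
    {"offset":[0.001,0,0.025],"rot":[0,0,0],"gripper":1},
    {"offset":[0,0,0.022],"rot":[0,0,0],"gripper":1},
    {"offset":[0,0,0.022],"rot":[0,0,0],"gripper":1},
    {"offset":[0,0,0.022],"rot":[0,0,0],"gripper":1},
    {"offset":[0,0,0],"rot":[0,0,0],"gripper":1}
  ]
}}

```text
time: 2.98
position: [0.4276, -0.2695, 0.032]
tool_rot: [-3.035, -0.803, 0.006]
ft_force: [0.5, -0.1, 0.1]
grip_width: 1.0
```

```bash
python3 - <<'E'
from plan import *
from bench import cams
import cv2
show()
out=[]
for n in("scene","top"):
    d=cams.get_image(n);im=d["img"][:,:,::-1]
    u,v=(206,270) if n=="scene" else (433,238)
    out.append(cv2.resize(im[v-40:v+40,u-40:u+40],(400,400),interpolation=cv2.INTER_CUBIC))
cv2.imwrite("pics/pre.png",np.hstack(out))
E
```

```text
t 2.975 pos [ 0.4276 -0.2695  0.032 ] yaw 29.63 zax [-0.004   0.0011 -1.    ] F [ 0.5 -0.1  0.1] M [-0.09  0.13 -0.05] w 1.0 q [-0.21  0.28  0.8   2.04 -0.25  0.93 -0.33]
```

View pics/pre.png

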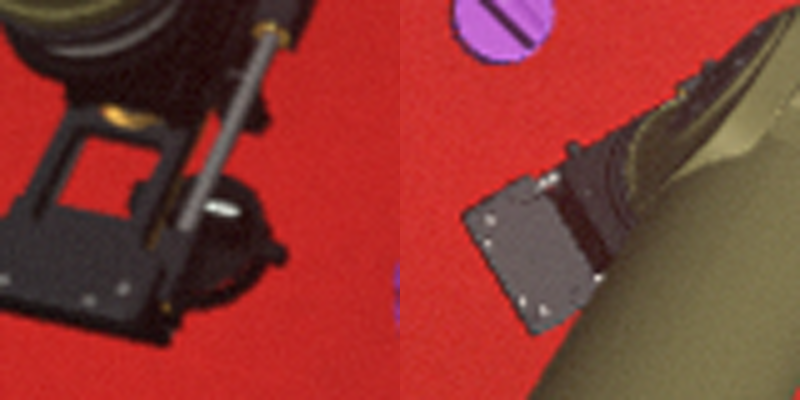

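Request:
{"api": "carry_out", "payload": {
  "rows": [
    {"offset":[-0.0005,0.003,0],"rot":[0,0,0],"gripper":1},
    {"offset":[0,0,0],"rot":[0,0,0],"gripper":1}
  ]
}}

```text
time: 3.32
position: [0.431, -0.2736, 0.0344]
tool_rot: [3.036, 0.803, 0.002]
ft_force: [0.2, 0.7, 0.4]
grip_width: 0.994
```

Request:
{"api": "carry_out", "payload": {
  "grip_force": 25,
  "rows": [
    {"offset":[0,0,0],"rot":[0,0,0],"gripper":0},
    {"offset":[0,0,0],"rot":[0,0,0],"gripper":0},
    {"offset":[0,0,0],"rot":[0,0,0],"gripper":0},
    {"offset":[0,0,0],"rot":[0,0,0],"gripper":0},
    {"offset":[0,0,0],"rot":[0,0,0],"gripper":0},
    {"offset":[0,0,0],"rot":[0,0,0],"gripper":0}
  ]
}}

```text
time: 4.08
position: [0.4303, -0.2731, 0.0335]
tool_rot: [-3.037, -0.804, -0.0]
ft_force: [-1.1, -0.5, 0.4]
grip_width: 0.398
```

```bash
python3 -c "
from plan import *
show()"
```

```text
t 4.075 pos [ 0.4303 -0.2731  0.0335] yaw 29.64 zax [ 1.e-04  0.e+00 -1.e+00] F [-1.1 -0.5  0.4] M [-0.11  0.11 -0.  ] w 0.398 q [-0.2   0.28  0.8   2.03 -0.25  0.93 -0.32]
```

Request:
{"api": "carry_out", "payload": {
  "grip_force": 40,
  "rows": [
    {"offset":[0,0,0],"rot":[0,0,0],"gripper":0},
    {"offset":[0,0,0],"rot":[0,0,0],"gripper":0},
    {"offset":[0,0,0],"rot":[0,0,0],"gripper":0},
    {"offset":[0,0,0],"rot":[0,0,0],"gripper":0},
    {"offset":[0,0,0],"rot":[0,0,0],"gripper":0},
    {"offset":[0,0,0],"rot":[0,0,0],"gripper":0}
  ]
}}

```text
time: 4.82
position: [0.4303, -0.2732, 0.0335]
tool_rot: [3.037, 0.804, 0.0]
ft_force: [0.6, 0.1, -0.5]
grip_width: 0.157
```

Request:
{"api": "carry_out", "payload": {
  "grip_force": 60,
  "rows": [
    {"offset":[0,0,-0.01],"rot":[0,0,0],"gripper":0},
    {"offset":[0,0,-0.04],"rot":[0,0,0],"gripper":0},
    {"offset":[0,0,-0.055],"rot":[0,0,0],"gripper":0},
    {"offset":[0,0,-0.05],"rot":[0,0,0],"gripper":0},
    {"offset":[0,0,0],"rot":[0,0,0],"gripper":0}
  ]
}}

```text
time: 5.45
position: [0.4325, -0.2746, 0.1928]
tool_rot: [3.034, 0.802, 0.012]
ft_force: [1.1, 1.4, -2.2]
grip_width: 0.158
```

```bash
python3 - <<'E'
from plan import *
from bench import cams
import cv2
p,r=show()
from h import *
out=[]
for n in("scene","top"):
    d=cams.get_image(n);im=d["img"][:,:,::-1]
    u,v=np.round(proj(d,p)).astype(int)
    out.append(cv2.resize(im[max(v-40,0):v+40,u-40:u+40],(400,400),interpolation=cv2.INTER_CUBIC))
cv2.imwrite("pics/lift.png",np.hstack(out))
E
```

```text
t 5.45 pos [ 0.4325 -0.2746  0.1928] yaw 29.63 zax [ 0.0083 -0.0014 -1.    ] F [ 1.1  1.4 -2.2] M [-0.07  0.1  -0.04] w 0.158 q [-0.31  0.04  0.86  1.87 -0.03  1.24 -0.5 ]
```

View pics/lift.png

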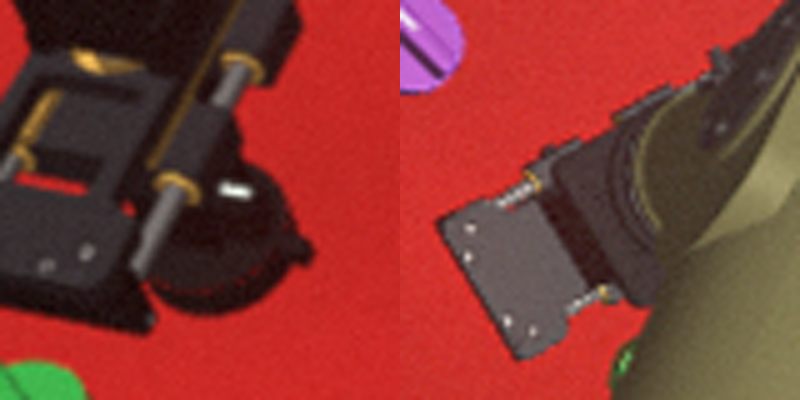

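```bash
python3 - <<'E'
from plan import *
plan([((.475,0,.25),3,5),((.515,.272,.25),-26,5)])
E
```

```text
t 5.55 pos [ 0.43   -0.2728  0.1885] yaw 29.65 zax [ 5.e-04  1.e-03 -1.e+00] F [-0.5  0.4 -3.3] M [-0.07  0.12 -0.02] w 0.157 q [-0.31  0.04  0.86  1.88 -0.03  1.24 -0.5 ]
([0.0348, -0.043, -0.0122], [-0.0, -0.0, 5.3])
([0.0307, -0.046, -0.0123], [-0.0, -0.0, 5.3])
([0.0263, -0.0486, -0.0122], [-0.0, -0.0, 5.3])
([0.0217, -0.0509, -0.0123], [-0.0, -0.0, 5.4])
([0.0169, -0.0527, -0.0122], [-0.1, -0.0, 5.3])
([0.0109, -0.0539, -0.0], [0.0, -0.0, 5.8])
([0.0054, -0.0547, -0.0], [0.0, -0.0, 5.8])
([-0.0002, -0.055, -0.0001], [0.0, -0.0, 5.8])
([-0.0058, -0.0547, -0.0], [0.0, -0.0, 5.8])
([-0.0112, -0.0538, -0.0001], [0.0, -0.1, 5.8])
end [0.515 0.272 0.25 ] -25.95369640172147
```

Request:
{"api": "carry_out", "payload": {
  "rows": [
    {"offset":[0.035,-0.043,-0.012],"rot":[0,0,5.3],"gripper":0},
    {"offset":[0.031,-0.046,-0.012],"rot":[0,0,5.3],"gripper":0},
    {"offset":[0.026,-0.0485,-0.012],"rot":[0,0,5.3],"gripper":0},
    {"offset":[0.022,-0.051,-0.012],"rot":[0,0,5.4],"gripper":0},
    {"offset":[0.017,-0.0525,-0.012],"rot":[0,0,5.3],"gripper":0},
    {"offset":[0.011,-0.054,0],"rot":[0,0,5.8],"gripper":0},
    {"offset":[0.005,-0.055,0],"rot":[0,0,5.8],"gripper":0},
    {"offset":[0,-0.055,0],"rot":[0,0,5.8],"gripper":0},
    {"offset":[-0.006,-0.0545,0],"rot":[0,0,5.8],"gripper":0},
    {"offset":[-0.011,-0.054,0],"rot":[0,0,5.8],"gripper":0}
  ]
}}

```text
time: 6.8
position: [0.5149, 0.2731, 0.2457]
tool_rot: [3.057, -0.71, -0.005]
ft_force: [0.4, -0.0, -1.7]
grip_width: 0.156
```

Request:
{"api": "carry_out", "payload": {
  "rows": [
    {"offset":[0,0,0],"rot":[0,0,0],"gripper":0},
    {"offset":[0,0,0],"rot":[0,0,0],"gripper":0}
  ]
}}

```text
time: 7.05
position: [0.515, 0.271, 0.246]
tool_rot: [3.057, -0.704, -0.004]
ft_force: [0.1, -1.1, -1.8]
grip_width: 0.158
```

```bash
python3 - <<'E'
from plan import *
from bench import cams
import cv2
p,r=show()
from h import *
out=[]
for n in("scene","top"):
    d=cams.get_image(n);im=d["img"][:,:,::-1]
    np.savez(n+"1.npz",**d)
    u,v=np.round(proj(d,p)).astype(int);print(n,u,v)
    out.append(cv2.resize(im[max(v-40,0):v+40,u-40:u+40],(400,400),interpolation=cv2.INTER_CUBIC))
cv2.imwrite("pics/hov.png",np.hstack(out))
E
```

```text
t 7.05 pos [0.515 0.271 0.246] yaw -25.94 zax [-0.0035 -0.0036 -1.    ] F [ 0.1 -1.1 -1.8] M [-0.1   0.07  0.02] w 0.158 q [-0.8   0.17  0.3   1.61 -0.05  1.37 -2.51]
scene 398 94
top 231 198
```

View pics/hov.png

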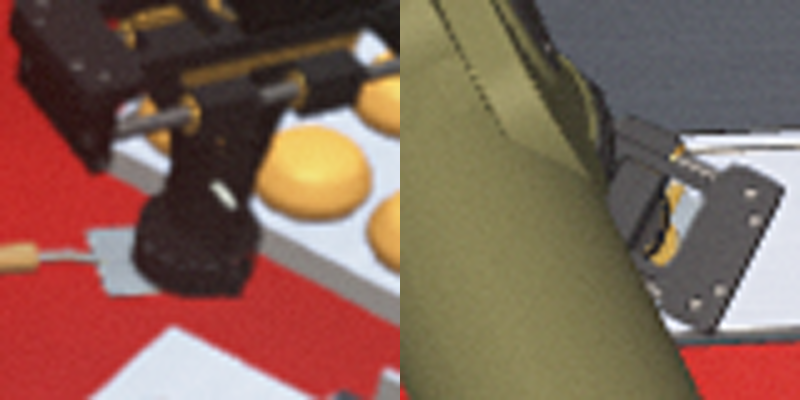

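Request:
{"api": "carry_out", "payload": {
  "rows": [
    {"offset":[0,-0.0005,0.03],"rot":[0,0,0],"gripper":0},
    {"offset":[0,0,0.03],"rot":[0,0,0],"gripper":0},
    {"offset":[0,0,0.021],"rot":[0,0,0],"gripper":0},
    {"offset":[0,0,0],"rot":[0,0,0],"gripper":0},
    {"offset":[0,0,0],"rot":[0,0,0],"gripper":0}
  ]
}}

```text
time: 7.78
position: [0.5168, 0.272, 0.1687]
tool_rot: [-3.06, 0.707, -0.002]
ft_force: [0.2, 0.2, -2.7]
grip_width: 0.159
```

```bash
python3 - <<'E'
from plan import *
from bench import cams
import cv2
p,r=show()
from h import *
out=[]
for n in("scene","top"):
    d=cams.get_image(n);im=d["img"][:,:,::-1]
    np.savez(n+"2.npz",**d)
    u,v=np.round(proj(d,p-[0,0,.02])).astype(int);print(n,u,v)
    out.append(cv2.resize(im[max(v-25,0):v+25,u-25:u+25],(400,400),interpolation=cv2.INTER_CUBIC))
cv2.imwrite("pics/hov2.png",np.hstack(out))
p,r=show()
E
```

```text
t 7.775 pos [0.5168 0.272  0.1687] yaw -26.03 zax [ 1.4e-03  8.0e-04 -1.0e+00] F [ 0.2  0.2 -2.7] M [-0.01  0.17  0.03] w 0.159 q [-0.79  0.22  0.3   1.71 -0.07  1.22 -2.5 ]
scene 392 127
top 238 203
t 7.875 pos [0.5169 0.2726 0.1691] yaw -25.99 zax [ 0.0021  0.0015 -1.    ] F [ 0.2  0.2 -2. ] M [ 0.    0.1  -0.01] w 0.159 q [-0.79  0.22  0.3   1.71 -0.07  1.22 -2.5 ]
```

View pics/hov2.png

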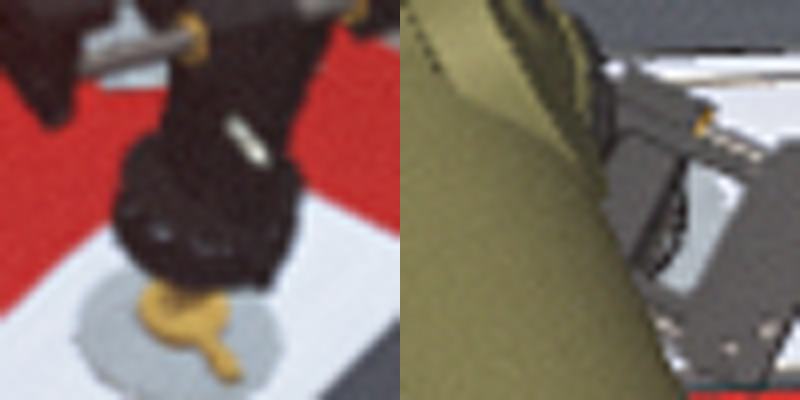

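```bash
cat > meas.py <<'E'
from h import *
from scipy.optimize import least_squares
np.set_printoptions(precision=4,suppress=True)
def sub(scalar,thr,u,v,w,above,K=8):
    x0,y0=int(u-w),int(v-w);s=scalar[y0:y0+2*w,x0:x0+2*w].astype(np.float32)
    up=cv2.warpAffine(s,np.float32([[K,0,0],[0,K,0]]),(2*w*K,2*w*K),flags=cv2.INTER_LINEAR)
    m=((up>thr) if above else (up<thr)).astype(np.uint8)
    cs,_=cv2.findContours(m,cv2.RETR_EXTERNAL,cv2.CHAIN_APPROX_NONE)
    return max(cs,key=cv2.contourArea)[:,0,:]/K+[x0,y0]
def fit(P,rad,c0):
    s=least_squares(lambda p:np.linalg.norm(P-p,axis=1)-rad,c0,loss="soft_l1",f_scale=.0005);return s.x,np.sqrt(np.mean(s.fun**2))
def onplane(d,C,z): return np.array([ray(d,*q,z)[:2] for q in C])
E
python3 - <<'E'
from meas import *
d0=load("scene");d=load("scene2")
for dd,nm in((d0,"before"),(d,"now")):
    im=dd["img"].astype(int);C=sub(im[...,0]-im[...,2],45,389,143,14,True)
    P=onplane(dd,C,.104);a=np.degrees(np.arctan2(*(P-[.516,.271]).T[::-1]))
    r=np.linalg.norm(P-[.516,.271],axis=1)
    for lo,hi in((-165,-50),(-2,40)): pass
    k=(((a>-165)&(a<-55))|((a>0)&(a<50)))&(r<.02)
    print(nm,k.sum(),fit(P[k],.015,[.516,.271]))
    t=P[(r>r[(abs(a+26)<20)].max()-.005)&(abs(a+26)<20)].mean(0);print("tip",t)
im=d["img"].astype(int);C=sub(im[...,0],105,392,127,24,False)
zc=.1691-.0335
P=onplane(d,C,zc);c=np.array([.516,.271])
cam=-d["R"].T@d["t"]
for it in range(4):
    a=np.degrees(np.arctan2(*(P-c).T[::-1]));r=np.linalg.norm(P-c,axis=1)
    va=np.degrees(np.arctan2(*(cam[:2]-c)[::-1]))
    rel=(a-va+180)%360-180; na=abs((a+26+180)%360-180)
    k=(abs(rel)<80)&(na>14)&(abs(r-.029)<.006)
    c,e=fit(P[k],.029,c);print(c,e,k.sum(),va)
for lo in range(-80,80,10):
    q=(rel>=lo)&(rel<lo+10); print(lo,np.round(va+lo),np.round(1e3*r[q],1)[::6])
E
```

```text
before 93 (array([0.518, 0.27 ]), np.float64(0.0008376955327681395))
tip [0.5453 0.2564]
now 92 (array([0.5181, 0.2699]), np.float64(0.0008009932839575373))
tip [0.5454 0.2566]
[0.5178 0.2743] 0.001399224157667262 149 -61.96561126599756
[0.517  0.2744] 0.0014376521830239827 162 -62.19368712550821
[0.517  0.2744] 0.0014417034055149351 164 -62.14570610714762
[0.517  0.2744] 0.0014417029277855936 164 -62.145507014765286
-80 -142.0 [28.9 28.8]
-70 -132.0 [28.5 28.3]
-60 -122.0 [28.3 27.6]
-50 -112.0 [28.  28.4]
-40 -102.0 [28.5 28.9]
-30 -92.0 [29.3 29.1 28.7 89.5 90.6 91.7 92.8 94.  95.1 96.3 97.5 98.7 99.8 98.6
 97.4 96.2 95.1 93.9 92.8 91.7 90.6]
-20 -82.0 [28.8 29.8 30.6 80.  81.2 82.1 83.3 84.2 85.2 86.1 87.1 88.2 89.4 88.4
 87.4 86.4 85.5 84.6 83.7 82.8 82.  81.2]
-10 -72.0 [30.9 32.1 31.9 74.4 74.9 75.4 76.  76.6 77.3 78.  78.7 81.  80.2 79.5
 78.8 78.2 77.6 77.  76.5]
0 -62.0 [31.4 31.  30.2 72.  72.2 72.5 72.7 73.5 73.4 73.9 76.  75.5 75.1 74.8
 74.5 74.2 73.9 73.7]
10 -52.0 [29.1 28.1 27.7 72.3 71.8 71.7 71.7 71.8 71.8 72.  73.6 73.5 73.4 73.4
 73.4 73.5 73.6]
20 -42.0 [27.8 28.4 28.3 74.9 74.5 74.1 73.8 73.5 72.8 72.6 73.7 73.9 74.1 74.4
 74.7 75.  75.4 75.9]
30 -32.0 [28.2 28.8 29.4 30.9 76.9 76.9 76.7 76.5 75.9 75.4 76.2 76.7 77.2 77.8
 78.4 79.1 79.8 80.5]
40 -22.0 [31.1 30.8 71.1 71.7 72.9 73.9 75.2 81.4 82.2 83.  83.9 84.8 85.7 86.7
 87.7 85.8]
50 -12.0 [29.9 28.4 69.2 69.5 70.  70.4 84.2 82.4 80.6 78.8 77.1 75.5 73.9]
60 -2.0 [27.6 26.7 65.6 66.7 67.8 68.7 72.8 71.3 69.9 68.5 67.2 65.9]
70 8.0 [26.4 26.4 61.4 62.2 63.2 64.3 65.4 64.3 63.3 62.4 61.5]
```

```bash
python3 - <<'E'
from meas import *
d=load("scene2");im=d["img"].astype(int)
for thr in(85,105,125):
  C=sub(im[...,0],thr,392,127,24,False)
  for zc in(.1356,.1376):
    P=onplane(d,C,zc);c=np.array([.516,.272])
    for it in range(5):
        a=np.degrees(np.arctan2(*(P-c).T[::-1]));r=np.linalg.norm(P-c,axis=1)
        k=(((a>-142)&(a<-88))|((a>-50)&(a<-38))|((a>-10)&(a<10)))&(abs(r-.029)<.006)
        c,e=fit(P[k],.029,c)
    k2=(abs(a+26)<20)&(r<.045)
    t=P[k2&(r>r[k2].max()-.002)].mean(0)-c
    print(thr,zc,c,e,k.sum(),"nose",r[k2].max(),np.degrees(np.arctan2(t[1],t[0])))
m=(im[...,0]>120)&(im[...,1]>120)&(im[...,2]>100)
l=cv2.connectedComponentsWithStats(m.astype(np.uint8))
for s,ce in zip(l[2],l[3]):
    if abs(ce[0]-397)<8 and abs(ce[1]-119)<8: print("white",s,ce,ray(d,*ce,.1356+.046))
E
```

```text
85 0.1356 [0.5156 0.2765] 0.000885631634840836 98 nose 0.032176587133843665 -20.737147845065856
85 0.1376 [0.5166 0.2746] 0.0009133721180308858 98 nose 0.032130838446797774 -20.897297094076844
105 0.1356 [0.5162 0.2753] 0.0007406153596613051 98 nose 0.032061869895965066 -20.30045149523724
105 0.1376 [0.5173 0.2733] 0.0007796304047963607 99 nose 0.032052502586345066 -20.460368272139828
125 0.1356 [0.5168 0.2742] 0.0006903670742194062 99 nose 0.03207467208667639 -18.748477008047324
125 0.1376 [0.5178 0.2723] 0.000696818167080215 97 nose 0.032067851158258526 -18.950694964926893
white [396 117   4   5   9] [397.5556 119.2222] [0.5283 0.2683 0.1816]
```

Request:
{"api": "carry_out", "payload": {
  "rows": [
    {"offset":[-0.0005,0.0015,0],"rot":[0,0,0],"gripper":0},
    {"offset":[0,0,0.004],"rot":[0,0,0],"gripper":0},
    {"offset":[0,0,0.004],"rot":[0,0,0],"gripper":0},
    {"offset":[0,0,0.003],"rot":[0,0,0],"gripper":0},
    {"offset":[0,0,0],"rot":[0,0,0],"gripper":0}
  ]
}}

```text
time: 8.5
position: [0.5147, 0.2713, 0.1561]
tool_rot: [3.061, -0.705, -0.001]
ft_force: [-0.4, 0.4, -1.9]
grip_width: 0.156
```

Request:
{"api": "carry_out", "payload": {
  "rows": [
    {"offset":[0,0,0.003],"rot":[0,0,0],"gripper":0},
    {"offset":[0,0,0],"rot":[0,0,0],"gripper":0}
  ]
}}

```text
time: 8.75
position: [0.5151, 0.2715, 0.1536]
tool_rot: [-3.061, 0.706, -0.0]
ft_force: [0.6, 0.1, -1.9]
grip_width: 0.158
```

Request:
{"api": "carry_out", "payload": {
  "rows": [
    {"offset":[0,0,0.003],"rot":[0,0,0],"gripper":0},
    {"offset":[0,0,0],"rot":[0,0,0],"gripper":0}
  ]
}}

```text
time: 9.0
position: [0.5153, 0.2716, 0.1514]
tool_rot: [-3.06, 0.705, -0.001]
ft_force: [-1.9, -1.0, 4.5]
grip_width: 0.157
```

```bash
python3 -c "
from plan import *
show()"
```

```text
t 9.0 pos [0.5153 0.2716 0.1514] yaw -25.96 zax [ 8.e-04  7.e-04 -1.e+00] F [-1.9 -1.   4.5] M [-0.2   0.5   0.03] w 0.157 q [-0.79  0.23  0.3   1.74 -0.07  1.18 -2.5 ]
```

Request:
{"api": "carry_out", "payload": {
  "rows": [
    {"offset":[-0.0005,0.0007,0],"rot":[0,0,0],"gripper":0},
    {"offset":[0,0,0.0015],"rot":[0,0,0],"gripper":0},
    {"offset":[0,0,0],"rot":[0,0,0],"gripper":0}
  ]
}}

```text
time: 9.38
position: [0.5151, 0.2715, 0.15]
tool_rot: [-3.06, 0.705, -0.003]
ft_force: [-0.7, -0.1, 7.2]
grip_width: 0.153
```

```bash
python3 -c "
from plan import *
show()"
```

```text
t 9.375 pos [0.5151 0.2715 0.15  ] yaw -25.95 zax [ 0.0022  0.0014 -1.    ] F [-0.7 -0.1  7.2] M [-0.08  0.2  -0.05] w 0.153 q [-0.79  0.23  0.3   1.74 -0.07  1.18 -2.5 ]
```

Request:
{"api": "carry_out", "payload": {
  "rows": [
    {"offset":[-0.0005,0.0007,0],"rot":[0,0,0],"gripper":0},
    {"offset":[0,0,0],"rot":[0,0,0],"gripper":0}
  ]
}}

```text
time: 9.62
position: [0.5149, 0.2714, 0.1504]
tool_rot: [-3.059, 0.705, -0.005]
ft_force: [1.2, 0.3, 5.6]
grip_width: 0.156
```

```bash
python3 - <<'E'
from plan import *
from bench import cams
import cv2
p,r=show()
from h import *
d=cams.get_image("scene");np.savez("scene3.npz",**d);im=d["img"][:,:,::-1];u,v=390,132
cv2.imwrite("pics/ins.png",cv2.resize(im[v-25:v+25,u-25:u+25],(500,500),interpolation=cv2.INTER_CUBIC))
E
```

```text
t 9.625 pos [0.5149 0.2714 0.1504] yaw -25.96 zax [ 0.0036  0.0021 -1.    ] F [1.2 0.3 5.6] M [ 0.12 -0.08  0.07] w 0.156 q [-0.79  0.23  0.3   1.74 -0.07  1.18 -2.5 ]
```

View pics/ins.png

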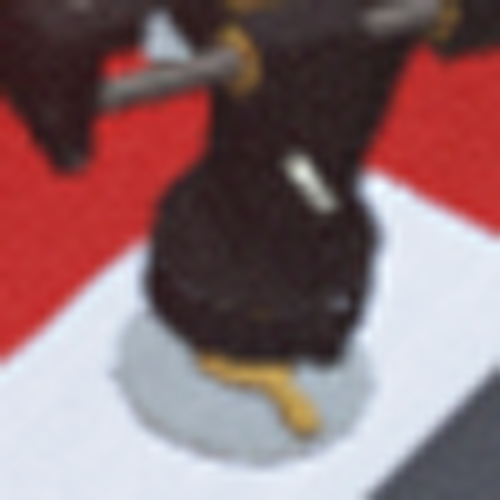

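Request:
{"api": "carry_out", "payload": {
  "rows": [
    {"offset":[0.0002,-0.0003,0.002],"rot":[0,0,0],"gripper":0},
    {"offset":[0,0,0],"rot":[0,0,0],"gripper":0}
  ]
}}

```text
time: 9.93
position: [0.515, 0.2715, 0.1485]
tool_rot: [-3.059, 0.705, -0.004]
ft_force: [-0.0, -0.2, 7.7]
grip_width: 0.154
```

```bash
python3 -c "
from plan import *
show()"
```

```text
t 9.925 pos [0.515  0.2715 0.1485] yaw -25.95 zax [ 0.0031  0.002  -1.    ] F [-0.  -0.2  7.7] M [-0.08  0.15  0.02] w 0.154 q [-0.79  0.23  0.3   1.74 -0.07  1.17 -2.5 ]
```

Request:
{"api": "carry_out", "payload": {
  "rows": [
    {"offset":[0,0,0],"rot":[0,0,-4],"gripper":0},
    {"offset":[0,0,0],"rot":[0,0,-4],"gripper":0},
    {"offset":[0,0,0],"rot":[0,0,0],"gripper":0}
  ]
}}

```text
time: 10.3
position: [0.5151, 0.2713, 0.1487]
tool_rot: [-3.101, 0.489, -0.005]
ft_force: [-0.4, -0.6, 8.0]
grip_width: 0.154
```

```bash
python3 -c "
from plan import *
show()"
```

```text
t 10.3 pos [0.5151 0.2713 0.1487] yaw -17.93 zax [ 0.0033  0.0019 -1.    ] F [-0.4 -0.6  8. ] M [-0.05  0.11 -0.  ] w 0.154 q [-0.78  0.23  0.28  1.74 -0.07  1.17 -2.36]
```

```bash
python3 - <<'E'
from meas import *
for nm,zk,cc,w in(("scene",None,(389,143),19),("scene3",.1504-.0335,(389,134),24)):
    d=load(nm);im=d["img"].astype(int)
    C=sub(im[...,2],208,390,146,18,False)
    P=onplane(d,C,.09);c=np.array([.516,.272])
    a=np.degrees(np.arctan2(*(P-c).T[::-1]));r=np.linalg.norm(P-c,axis=1)
    k=(a>-150)&(a<30)&(abs(r-.033)<.006)
    for R in(.0330,.0335,.034): print(nm,"disk",R,fit(P[k],R,c),k.sum())
    print([ (lo,np.round(1e3*r[(a>=lo)&(a<lo+20)].mean(),1)) for lo in range(-180,180,20)])
    if zk:
      for thr in(85,105,125):
        C=sub(im[...,0],thr,*cc,w,False)
        P=onplane(d,C,zk);c=np.array([.516,.272])
        for it in range(5):
            a=np.degrees(np.arctan2(*(P-c).T[::-1]));r=np.linalg.norm(P-c,axis=1)
            k=(((a>-142)&(a<-40))|((a>-8)&(a<10)))&(abs(r-.029)<.006)
            c,e=fit(P[k],.029,c)
        print(thr,c,e,[(lo,np.round(1e3*np.median(r[(a>=lo)&(a<lo+10)&(r<.05)]),1)) for lo in range(-150,30,10)])
d=load("top");im=d["img"].astype(int)
C=sub(im[...,2],208,242,206,18,False);P=onplane(d,C,.09);c=np.array([.515,.272])
a=np.degrees(np.arctan2(*(P-c).T[::-1]));r=np.linalg.norm(P-c,axis=1)
print([ (lo,np.round(1e3*r[(a>=lo)&(a<lo+20)].mean(),1)) for lo in range(-180,180,20)])
E
```

```text
scene disk 0.033 (array([0.5167, 0.2707]), np.float64(0.0004524425680204422)) 262
scene disk 0.0335 (array([0.5163, 0.2712]), np.float64(0.0005197680058506303)) 262
scene disk 0.034 (array([0.516 , 0.2717]), np.float64(0.0006507457945076476)) 262
[(-180, np.float64(32.9)), (-160, np.float64(32.5)), (-140, np.float64(33.7)), (-120, np.float64(34.1)), (-100, np.float64(34.4)), (-80, np.float64(34.4)), (-60, np.float64(34.6)), (-40, np.float64(34.2)), (-20, np.float64(33.7)), (0, np.float64(33.4)), (20, np.float64(33.6)), (40, np.float64(33.5)), (60, np.float64(34.6)), (80, np.float64(35.1)), (100, np.float64(38.9)), (120, np.float64(38.0)), (140, np.float64(34.8)), (160, np.float64(34.3))]
scene3 disk 0.033 (array([0.5164, 0.2711]), np.float64(0.0005653926157267466)) 258
scene3 disk 0.0335 (array([0.5161, 0.2716]), np.float64(0.000695836788277805)) 258
scene3 disk 0.034 (array([0.5158, 0.2721]), np.float64(0.0008513997370517091)) 258
[(-180, np.float64(44.0)), (-160, np.float64(31.9)), (-140, np.float64(33.2)), (-120, np.float64(33.6)), (-100, np.float64(34.0)), (-80, np.float64(34.0))
[... 1526 characters left out ...]
2)), (-70, np.float64(28.9)), (-60, np.float64(28.6)), (-50, np.float64(28.4)), (-40, np.float64(29.8)), (-30, np.float64(31.6)), (-20, np.float64(33.1)), (-10, np.float64(31.0)), (0, np.float64(28.4)), (10, np.float64(28.0)), (20, np.float64(27.8))]
[(-180, np.float64(33.4)), (-160, np.float64(33.4)), (-140, np.float64(32.9)), (-120, np.float64(33.6)), (-100, np.float64(32.8)), (-80, np.float64(32.9)), (-60, np.float64(33.4)), (-40, np.float64(34.2)), (-20, np.float64(33.7)), (0, np.float64(32.5)), (20, np.float64(32.9)), (40, np.float64(33.3)), (60, np.float64(32.9)), (80, np.float64(32.8)), (100, np.float64(33.3)), (120, np.float64(32.9)), (140, np.float64(34.2)), (160, np.float64(33.9))]
```

Request:
{"api": "carry_out", "payload": {
  "rows": [
    {"offset":[0,0,-0.001],"rot":[0,0,6],"gripper":0},
    {"offset":[0.0006,0.0008,0],"rot":[0,0,0],"gripper":0},
    {"offset":[0,0,0],"rot":[0,0,0],"gripper":0}
  ]
}}

```text
time: 10.68
position: [0.515, 0.2712, 0.1495]
tool_rot: [-3.07, 0.651, -0.004]
ft_force: [0.0, 1.7, 7.5]
grip_width: 0.158
```

Request:
{"api": "carry_out", "payload": {
  "rows": [
    {"offset":[0.0006,0.0008,0],"rot":[0,0,0],"gripper":0},
    {"offset":[0,0,0],"rot":[0,0,0],"gripper":0}
  ]
}}

```text
time: 10.92
position: [0.515, 0.271, 0.1496]
tool_rot: [-3.069, 0.65, -0.003]
ft_force: [-0.8, 2.0, 6.5]
grip_width: 0.153
```

```bash
python3 -c "
from plan import *
show()"
```

```text
t 10.925 pos [0.515  0.271  0.1496] yaw -23.91 zax [ 0.003  0.004 -1.   ] F [-0.8  2.   6.5] M [0.56 0.13 0.05] w 0.153 q [-0.79  0.23  0.29  1.74 -0.07  1.18 -2.46]
```

Request:
{"api": "carry_out", "payload": {
  "rows": [
    {"offset":[0.0006,0.0008,-0.001],"rot":[0,0,0],"gripper":0},
    {"offset":[0,0,0],"rot":[0,0,0],"gripper":0}
  ]
}}

```text
time: 11.18
position: [0.515, 0.2708, 0.1505]
tool_rot: [-3.068, 0.649, -0.003]
ft_force: [-0.2, 3.9, 5.2]
grip_width: 0.154
```

Request:
{"api": "carry_out", "payload": {
  "rows": [
    {"offset":[0.0006,0.0008,0],"rot":[0,0,0],"gripper":0},
    {"offset":[0,0,0],"rot":[0,0,0],"gripper":0}
  ]
}}

```text
time: 11.42
position: [0.5156, 0.269, 0.15]
tool_rot: [-3.07, 0.649, -0.004]
ft_force: [2.9, 4.1, 0.7]
grip_width: 0.152
```

```bash
python3 -c "
from plan import *
show()"
```

```text
t 11.425 pos [0.5156 0.269  0.15  ] yaw -23.89 zax [ 0.0034  0.0035 -1.    ] F [2.9 4.1 0.7] M [ 1.12 -0.47 -0.01] w 0.152 q [-0.78  0.23  0.3   1.74 -0.07  1.18 -2.45]
```

Request:
{"api": "carry_out", "payload": {
  "rows": [
    {"offset":[0.0002,-0.001,0.001],"rot":[0,0,0],"gripper":0},
    {"offset":[0,0,0.001],"rot":[0,0,0],"gripper":0},
    {"offset":[0,0,0],"rot":[0,0,0],"gripper":0}
  ]
}}

```text
time: 11.8
position: [0.5159, 0.2691, 0.1472]
tool_rot: [-3.071, 0.651, -0.002]
ft_force: [3.7, 4.4, 0.1]
grip_width: 0.153
```

```bash
python3 -c "
from plan import *
show()"
```

```text
t 11.8 pos [0.5159 0.2691 0.1472] yaw -23.93 zax [ 0.0021  0.0023 -1.    ] F [3.7 4.4 0.1] M [ 1.26 -0.63 -0.  ] w 0.153 q [-0.78  0.23  0.3   1.74 -0.07  1.17 -2.45]
```

Request:
{"api": "carry_out", "payload": {
  "rows": [
    {"offset":[0.0004,-0.0015,0.001],"rot":[0,0,0],"gripper":0},
    {"offset":[0.0002,-0.0005,0.002],"rot":[0,0,0],"gripper":0},
    {"offset":[0,0,0],"rot":[0,0,0],"gripper":0}
  ]
}}

```text
time: 12.18
position: [0.5163, 0.2693, 0.1433]
tool_rot: [3.073, -0.652, -0.001]
ft_force: [2.2, 3.0, -2.4]
grip_width: 0.153
```

```bash
python3 -c "
from plan import *
show()"
```

```text
t 12.175 pos [0.5163 0.2693 0.1433] yaw -23.95 zax [-7.e-04 -4.e-04 -1.e+00] F [ 2.2  3.  -2.4] M [ 0.92 -0.41  0.01] w 0.153 q [-0.78  0.24  0.3   1.74 -0.07  1.17 -2.45]
```

Sliding in with almost no axial force. I'll ease the side load and carry on down.

Request:
{"api": "carry_out", "payload": {
  "rows": [
    {"offset":[0.0004,-0.0015,0.002],"rot":[0,0,0],"gripper":0},
    {"offset":[0.0002,-0.0005,0.002],"rot":[0,0,0],"gripper":0},
    {"offset":[0,0,0],"rot":[0,0,0],"gripper":0}
  ]
}}

```text
time: 12.55
position: [0.5173, 0.2697, 0.1391]
tool_rot: [3.071, -0.652, -0.002]
ft_force: [0.4, -0.1, -1.4]
grip_width: 0.158
```

```bash
python3 -c "
from plan import *
show()"
```

```text
t 12.55 pos [0.5173 0.2697 0.1391] yaw -23.99 zax [-0.0021 -0.0021 -1.    ] F [ 0.4 -0.1 -1.4] M [-0.06  0.16  0.02] w 0.158 q [-0.78  0.25  0.3   1.75 -0.08  1.16 -2.45]
```

Request:
{"api": "carry_out", "payload": {
  "rows": [
    {"offset":[0,0,0.0015],"rot":[0,0,0],"gripper":0},
    {"offset":[0,0,0.0015],"rot":[0,0,0],"gripper":0},
    {"offset":[0,0,0],"rot":[0,0,0],"gripper":0}
  ]
}}

```text
time: 12.92
position: [0.5177, 0.2704, 0.1374]
tool_rot: [3.072, -0.652, -0.001]
ft_force: [-2.8, -2.1, 3.3]
grip_width: 0.153
```

Request:
{"api": "carry_out", "payload": {
  "rows": [
    {"offset":[0,0,0.0015],"rot":[0,0,0],"gripper":0},
    {"offset":[0,0,0],"rot":[0,0,0],"gripper":0}
  ]
}}

```text
time: 13.18
position: [0.5177, 0.2704, 0.1358]
tool_rot: [3.072, -0.652, -0.001]
ft_force: [-4.0, -2.8, 4.9]
grip_width: 0.157
```

```bash
python3 -c "
from plan import *
show()"
```

```text
t 13.175 pos [0.5177 0.2704 0.1358] yaw -23.97 zax [-6.e-04 -6.e-04 -1.e+00] F [-4.  -2.8  4.9] M [-0.77  1.13 -0.01] w 0.157 q [-0.78  0.25  0.29  1.75 -0.08  1.16 -2.45]
```

Request:
{"api": "carry_out", "payload": {
  "rows": [
    {"offset":[-0.0007,0.0012,-0.001],"rot":[0,0,0],"gripper":0},
    {"offset":[0,0,0],"rot":[0,0,0],"gripper":0}
  ]
}}

```text
time: 13.42
position: [0.5175, 0.2703, 0.137]
tool_rot: [-3.072, 0.652, -0.002]
ft_force: [-0.3, -1.4, 2.6]
grip_width: 0.156
```

```bash
python3 - <<'E'
from plan import *
from bench import cams
import cv2
p,r=show()
d=cams.get_image("scene");np.savez("scene4.npz",**d);im=d["img"][:,:,::-1];u,v=390,138
cv2.imwrite("pics/home.png",cv2.resize(im[v-25:v+25,u-25:u+25],(500,500),interpolation=cv2.INTER_CUBIC))
E
```

```text
t 13.425 pos [0.5175 0.2703 0.137 ] yaw -23.96 zax [ 1.7e-03  9.0e-04 -1.0e+00] F [-0.3 -1.4  2.6] M [-0.38  0.41 -0.01] w 0.156 q [-0.78  0.25  0.29  1.75 -0.08  1.16 -2.45]
```

View pics/home.png

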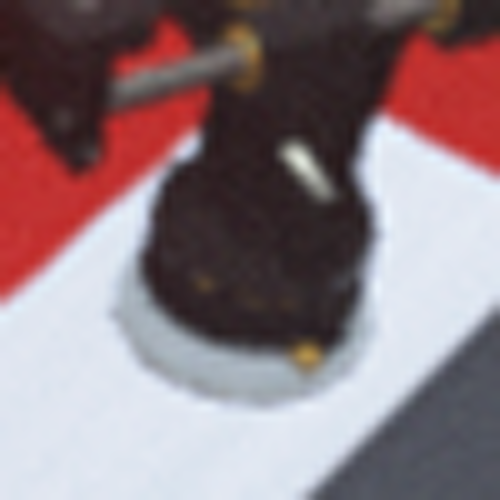

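Request:
{"api": "carry_out", "payload": {
  "rows": [
    {"offset":[0,0,0],"rot":[0,0,-5],"gripper":0},
    {"offset":[0,0,0],"rot":[0,0,-5],"gripper":0},
    {"offset":[0,0,0],"rot":[0,0,-5],"gripper":0},
    {"offset":[0,0,0],"rot":[0,0,-5],"gripper":0},
    {"offset":[0,0,0],"rot":[0,0,-5],"gripper":0},
    {"offset":[0,0,0],"rot":[0,0,-5],"gripper":0},
    {"offset":[0,0,0],"rot":[0,0,-5],"gripper":0},
    {"offset":[0,0,0],"rot":[0,0,0],"gripper":0}
  ]
}}

```text
time: 14.48
position: [0.5175, 0.2717, 0.1371]
tool_rot: [-3.125, -0.302, -0.004]
ft_force: [0.0, 1.6, 2.7]
grip_width: 0.156
```

```bash
python3 -c "
from plan import *
show()"
```

```text
t 14.475 pos [0.5175 0.2717 0.1371] yaw 11.03 zax [ 0.0022  0.0027 -1.    ] F [0.  1.6 2.7] M [0.4  0.13 0.06] w 0.156 q [-0.72  0.24  0.22  1.75 -0.06  1.15 -1.86]
```

Request:
{"api": "carry_out", "payload": {
  "rows": [
    {"offset":[0,0,0],"rot":[0,0,-5],"gripper":0},
    {"offset":[0,0,0],"rot":[0,0,-5],"gripper":0},
    {"offset":[0,0,0],"rot":[0,0,0],"gripper":0}
  ]
}}

```text
time: 14.85
position: [0.5175, 0.272, 0.1372]
tool_rot: [-3.087, -0.571, -0.004]
ft_force: [0.6, 3.5, 2.0]
grip_width: 0.158
```

```bash
python3 - <<'E'
from plan import *
from bench import cams
import cv2
p,r=show()
d=cams.get_image("scene");np.savez("scene5.npz",**d);im=d["img"][:,:,::-1];u,v=390,138
cv2.imwrite("pics/t1.png",cv2.resize(im[v-25:v+25,u-25:u+25],(500,500),interpolation=cv2.INTER_CUBIC))
show()
E
```

```text
t 14.85 pos [0.5175 0.272  0.1372] yaw 20.97 zax [ 0.0022  0.003  -1.    ] F [0.6 3.5 2. ] M [ 0.86 -0.03  0.05] w 0.158 q [-0.7   0.24  0.2   1.75 -0.05  1.15 -1.69]
t 14.9 pos [0.5174 0.2719 0.1372] yaw 20.94 zax [ 0.0021  0.003  -1.    ] F [0.6 4.2 3.1] M [ 1.04 -0.1  -0.  ] w 0.158 q [-0.7   0.24  0.2   1.75 -0.05  1.15 -1.69]
```

View pics/t1.png

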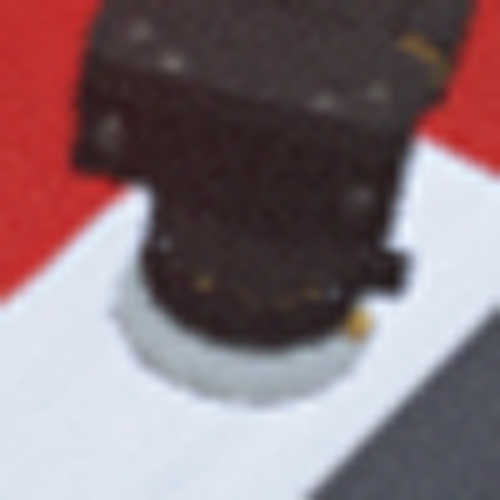

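Request:
{"api": "carry_out", "payload": {
  "rows": [
    {"offset":[0.0005,-0.0012,0],"rot":[0,0,-5],"gripper":0},
    {"offset":[0,0,0],"rot":[0,0,-3],"gripper":0},
    {"offset":[0,0,0],"rot":[0,0,0],"gripper":0}
  ]
}}

```text
time: 15.28
position: [0.5173, 0.2723, 0.137]
tool_rot: [-3.041, -0.785, -0.003]
ft_force: [1.2, 3.5, 2.4]
grip_width: 0.156
```

```bash
cat > tab.py <<'E'
from plan import *
from bench import cams
from h import *
import sys
p,r=show()
d=cams.get_image("scene");im=d["img"].astype(int)
m=(im[...,0]-im[...,2]>60)&(im[...,1]>90)
for st,ce in zip(*cv2.connectedComponentsWithStats(m.astype(np.uint8))[2:]):
    if 385<ce[0]<415 and 130<ce[1]<160: 
        X=ray(d,*ce,.102);print("gold",st,ce,X,np.degrees(np.arctan2(X[1]-.271,X[0]-.5163)))
if len(sys.argv)>1:
    u,v=390,138;cv2.imwrite(sys.argv[1],cv2.resize(d["img"][v-25:v+25,u-25:u+25,::-1],(500,500),interpolation=cv2.INTER_CUBIC))
show()
E
python3 tab.py pics/t2.png
```

```text
t 15.275 pos [0.5173 0.2723 0.137 ] yaw 28.94 zax [ 0.0014  0.0016 -1.    ] F [1.2 3.5 2.4] M [ 0.84 -0.12 -0.06] w 0.156 q [-0.69  0.24  0.19  1.74 -0.05  1.16 -1.56]
gold [400 144   2   1   2] [400.5 144. ] [0.54521074 0.28040283 0.102     ] 18.01642263749811
t 15.325 pos [0.5173 0.2723 0.137 ] yaw 28.93 zax [ 0.0014  0.0016 -1.    ] F [1.  3.3 3.1] M [ 0.89 -0.17  0.02] w 0.158 q [-0.69  0.24  0.19  1.74 -0.05  1.16 -1.56]
```

View pics/t2.png

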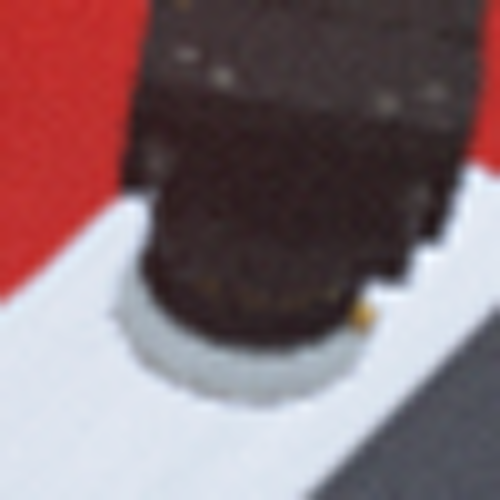

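Request:
{"api": "carry_out", "payload": {
  "rows": [
    {"offset":[0.0008,-0.001,0],"rot":[0,0,-2],"gripper":0},
    {"offset":[0,0,0],"rot":[0,0,-2],"gripper":0},
    {"offset":[0,0,0],"rot":[0,0,0],"gripper":0}
  ]
}}

```text
time: 15.7
position: [0.5173, 0.2726, 0.1367]
tool_rot: [-3.012, -0.894, -0.001]
ft_force: [0.0, 3.0, 4.1]
grip_width: 0.157
```

```bash
python3 tab.py; python3 tab.py|tail -1
```

```text
t 15.7 pos [0.5173 0.2726 0.1367] yaw 33.05 zax [ 4.e-04  1.e-04 -1.e+00] F [0.  3.  4.1] M [ 0.6  -0.13  0.06] w 0.157 q [-0.68  0.25  0.18  1.74 -0.05  1.16 -1.49]
gold [401 143   1   2   2] [401.  143.5] [0.54509374 0.28280199 0.102     ] 22.28775175391756
t 15.75 pos [0.5172 0.2726 0.1367] yaw 33.03 zax [ 4.e-04  1.e-04 -1.e+00] F [1.1 3.2 3.8] M [ 0.55 -0.12  0.03] w 0.155 q [-0.68  0.25  0.18  1.74 -0.05  1.16 -1.49]
t 15.8 pos [0.5172 0.2726 0.1367] yaw 33.03 zax [ 4.e-04  1.e-04 -1.e+00] F [1.7 2.9 4.5] M [ 0.61 -0.18 -0.06] w 0.154 q [-0.68  0.25  0.18  1.74 -0.05  1.16 -1.49]
```

Request:
{"api": "carry_out", "payload": {
  "rows": [
    {"offset":[0,0,0],"rot":[0,0,-2],"gripper":0},
    {"offset":[0,0,0],"rot":[0,0,-1],"gripper":0},
    {"offset":[0,0,0],"rot":[0,0,0],"gripper":0}
  ]
}}

```text
time: 16.18
position: [0.5171, 0.2727, 0.1366]
tool_rot: [-2.987, -0.972, -0.0]
ft_force: [1.2, 2.2, 5.0]
grip_width: 0.155
```

```bash
python3 tab.py; python3 tab.py|tail -1
```

```text
t 16.175 pos [0.5171 0.2727 0.1366] yaw 36.06 zax [ 2.e-04  2.e-04 -1.e+00] F [1.2 2.2 5. ] M [ 0.63 -0.16 -0.  ] w 0.155 q [-0.68  0.25  0.17  1.74 -0.05  1.16 -1.44]
gold [401 143   1   2   2] [401.  143.5] [0.54509374 0.28280199 0.102     ] 22.28775175391756
t 16.225 pos [0.5171 0.2727 0.1366] yaw 36.05 zax [ 2.e-04  2.e-04 -1.e+00] F [1.3 2.7 3.9] M [ 0.66 -0.27 -0.01] w 0.157 q [-0.68  0.25  0.17  1.74 -0.05  1.16 -1.44]
t 16.275 pos [0.5171 0.2727 0.1366] yaw 36.04 zax [ 2.e-04  2.e-04 -1.e+00] F [1.7 3.  3.7] M [ 0.66 -0.23  0.01] w 0.154 q [-0.68  0.25  0.17  1.74 -0.05  1.16 -1.44]
```

```bash
cat > mz.py <<'E'
from plan import *
from bench import cams
L=[]
for i in range(6):
    s=ctrl.get_state();L.append([s["torque"][2],s["joint_torque"][6],*s["ft_force"]]);
    cams.get_image("top")
L=np.array(L);print("Mz,j7,F",np.round(L.mean(0),3),np.round(L.std(0),3));show()
E
python3 mz.py
```

```text
Mz,j7,F [-4.000e-03  2.000e-03  1.618e+00  3.330e+00  3.482e+00] [0.017 0.002 0.39  0.541 0.264]
t 16.575 pos [0.5171 0.2727 0.1366] yaw 36.04 zax [ 2.e-04  2.e-04 -1.e+00] F [1.5 3.  2.9] M [ 0.68 -0.21 -0.01] w 0.152 q [-0.68  0.25  0.17  1.74 -0.05  1.16 -1.44]
```

Request:
{"api": "carry_out", "payload": {
  "rows": [
    {"offset":[0.0004,-0.0005,0],"rot":[0,0,-2],"gripper":0},
    {"offset":[0,0,0],"rot":[0,0,-2],"gripper":0},
    {"offset":[0,0,0],"rot":[0,0,0],"gripper":0}
  ]
}}

```text
time: 16.95
position: [0.5171, 0.273, 0.1365]
tool_rot: [2.951, 1.076, -0.0]
ft_force: [1.1, 1.4, 3.6]
grip_width: 0.159
```

```bash
python3 mz.py; python3 tab.py|grep gold
```

```text
Mz,j7,F [-0.086  0.094  0.937  1.699  3.751] [0.04  0.046 0.42  0.28  0.394]
t 17.25 pos [0.5171 0.273  0.1365] yaw 40.03 zax [-1.e-04 -3.e-04 -1.e+00] F [0.1 1.9 4.3] M [ 0.24 -0.08 -0.04] w 0.157 q [-0.67  0.25  0.16  1.74 -0.04  1.16 -1.37]
```

Request:
{"api": "carry_out", "payload": {
  "rows": [
    {"offset":[0,0,0],"rot":[0,0,-2],"gripper":0},
    {"offset":[0,0,0],"rot":[0,0,0],"gripper":0}
  ]
}}

```text
time: 17.55
position: [0.5171, 0.2731, 0.1365]
tool_rot: [2.932, 1.127, -0.0]
ft_force: [0.4, 1.7, 4.2]
grip_width: 0.155
```

```bash
python3 mz.py; python3 tab.py pics/t3.png|grep gold
```

```text
Mz,j7,F [-0.173  0.189  0.622  0.986  3.688] [0.021 0.044 0.412 0.694 0.416]
t 17.85 pos [0.5171 0.2731 0.1366] yaw 42.04 zax [-1.e-04 -2.e-04 -1.e+00] F [0.5 0.9 3.3] M [ 0.15 -0.06 -0.17] w 0.155 q [-0.67  0.25  0.16  1.74 -0.04  1.16 -1.33]
```

View pics/t3.png

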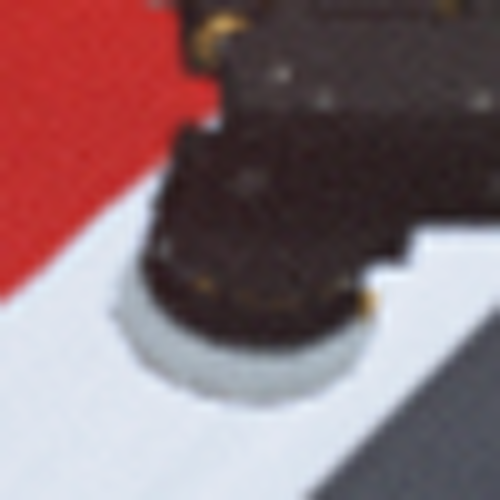

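Request:
{"api": "carry_out", "payload": {
  "rows": [
    {"offset":[0,0,0],"rot":[0,0,-1],"gripper":0},
    {"offset":[0,0,0.002],"rot":[0,0,0],"gripper":0},
    {"offset":[0,0,0.002],"rot":[0,0,0],"gripper":0},
    {"offset":[0,0,0],"rot":[0,0,0],"gripper":0}
  ]
}}

```text
time: 18.4
position: [0.5171, 0.2733, 0.1331]
tool_rot: [-2.923, -1.152, -0.0]
ft_force: [-1.4, 0.0, 8.1]
grip_width: 0.154
```

```bash
python3 mz.py
```

```text
Mz,j7,F [-0.261  0.241 -0.635 -0.119  7.7  ] [0.02  0.    0.397 0.293 0.323]
t 18.7 pos [0.5171 0.2732 0.1332] yaw 43.04 zax [ 1.e-04  2.e-04 -1.e+00] F [-0.9 -0.6  7.1] M [-0.1   0.26 -0.27] w 0.162 q [-0.67  0.25  0.16  1.75 -0.04  1.15 -1.32]
```

Request:
{"api": "carry_out", "payload": {
  "rows": [
    {"offset":[0,0,0.002],"rot":[0,0,0],"gripper":0},
    {"offset":[0,0,0.0015],"rot":[0,0,0],"gripper":0},
    {"offset":[0,0,0],"rot":[0,0,0],"gripper":0}
  ]
}}

```text
time: 19.08
position: [0.5173, 0.2733, 0.1314]
tool_rot: [-2.922, -1.152, -0.001]
ft_force: [-2.9, -0.5, 16.2]
grip_width: 0.157
```

```bash
python3 mz.py
```

```text
Mz,j7,F [-0.242  0.241 -3.159 -1.271 15.449] [0.027 0.    0.301 0.59  0.344]
t 19.375 pos [0.5173 0.2733 0.1314] yaw 43.03 zax [ 5.e-04  7.e-04 -1.e+00] F [-3.2 -1.1 15.1] M [-0.46  0.97 -0.22] w 0.161 q [-0.67  0.25  0.16  1.75 -0.04  1.15 -1.32]
```

```bash
python3 tab.py pics/fin.png
```

```text
t 19.375 pos [0.5173 0.2733 0.1314] yaw 43.03 zax [ 5.e-04  7.e-04 -1.e+00] F [-3.2 -1.1 15.1] M [-0.46  0.97 -0.22] w 0.161 q [-0.67  0.25  0.16  1.75 -0.04  1.15 -1.32]
gold [401 144   1   2   2] [401.  144.5] [0.54721165 0.27976723 0.102     ] 15.834515627634339
t 19.425 pos [0.5173 0.2733 0.1314] yaw 43.04 zax [ 6.e-04  7.e-04 -1.e+00] F [-2.9 -2.  14.9] M [-0.5   0.99 -0.28] w 0.159 q [-0.67  0.25  0.16  1.75 -0.04  1.15 -1.32]
```

View pics/fin.png

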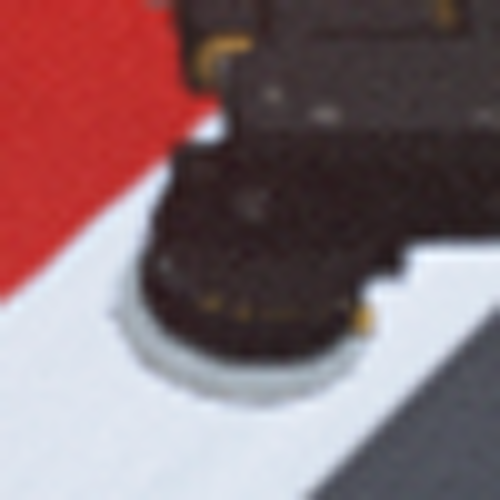

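```bash
python3 -c "
from bench import workorder
print(workorder.close_job())"
```

```text
the job is handed in; nothing more can be done
None
```

The black knob is on the bare stem, turned anticlockwise to the stop and held pressed in. I handed the job in at about 19.4 s; no verdict was reported.

**What I did:** I gripped the loose black knob by its bar and carried it to the bare stem, on the left side of the griddle. I then felt for the fit, because it first rested about 2 mm off centre on the top of the stem. Once it slid on, it came to rest on the collar within about a millimetre of the expected height. I turned it until the twist rose, pressed it in to the firm stop, and kept it gripped and pressed there.

**Last checks:**
- **Turn stop:** the twist on the knob climbed from about 0 to 0.26 N m over the last 7° of turning. That is within the stated 0.2 to 0.4 N m.
- **Press:** the tool sank about 6 mm from where the knob met the collar and stalled there, pushing down with about 17 N. A sideways load of about 3 N remained.
- **Angle:** the nose is about 17° (0.3 rad) ahead of the tab, which is within 0.7 rad. The tab was at about 26°, against a stop I estimated at about 24°.
- **Fit:** the last scene picture shows the knob down on the collar, with only the tab tip showing beside the nose.

**What disagreed:** the two cameras put the stem about 2 to 4 mm apart, and the contact forces settled which was right. The tab angle rests on only a couple of visible pixels. The arm kept clear of the jar, bowl and turner, but I did not measure them again at the end.

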